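# Find the bit box with the metal castings by its weight

### The job

One of the three closed bit boxes holds the metal castings: starting with the box nearest the tea light and working along the row, lift each box at least 5 cm off its tile, hold it there for a second to feel its weight, and set it back upright in the middle of its own tile before lifting the next, without dropping it. Then hold the heaviest box up level and still, at least 12 cm above its tile, and finish while still holding it there (nothing is let go at the end), with the other two boxes standing on their own tiles. Leave the miniatures and the stack of hex tiles standing where they are.

Things in the scene. Friction and masses are not known exactly. Their poses are not given: they have to be found in the camera images.
- stand: fixed display stand: a walnut strip 130 x 400 x 12 mm with three beech hex tiles glued on in a row, 130 mm apart; origin at the centre of its underside on the shelf top, y axis along the row, x axis across it; turned up to 0.35 rad
- tile_a (a point): centre of the top face, 22 mm above the shelf, of the stand's hex tile (100 mm across flats, 10 mm thick) at the robot's left (its +y end) of the row
- tile_b (a point): centre of the top face, 22 mm above the shelf, of the stand's hex tile (100 mm across flats, 10 mm thick) at the middle of the row
- tile_c (a point): centre of the top face, 22 mm above the shelf, of the stand's hex tile (100 mm across flats, 10 mm thick) at the robot's right (its -y end) of the row
- box_a_mid (a point): centre, half-way up, of the closed frosted bit box that starts on tile_a; 50 mm wide along its x, 80 mm long along its y (along the row to within 0.1 rad; end clips make it 94 mm), 55 mm tall; the clip-on lid is the top 7 mm, 1 mm proud of the sides all round, shut for good; all three look alike; they weigh 0.1 to 0.55 kg, the contents do not show, and any one may be the heaviest, by at least 0.2 kg; the contents may shift by a millimetre
- box_b_mid (a point): centre, half-way up, of the closed frosted bit box that starts on tile_b; 50 mm wide along its x, 80 mm long along its y (along the row to within 0.1 rad; end clips make it 94 mm), 55 mm tall; the clip-on lid is the top 7 mm, 1 mm proud of the sides all round, shut for good; all three look alike; they weigh 0.1 to 0.55 kg, the contents do not show, and any one may be the heaviest, by at least 0.2 kg; the contents may shift by a millimetre
- box_c_mid (a point): centre, half-way up, of the closed frosted bit box that starts on tile_c; 50 mm wide along its x, 80 mm long along its y (along the row to within 0.1 rad; end clips make it 94 mm), 55 mm tall; the clip-on lid is the top 7 mm, 1 mm proud of the sides all round, shut for good; all three look alike; they weigh 0.1 to 0.55 kg, the contents do not show, and any one may be the heaviest, by at least 0.2 kg; the contents may shift by a millimetre
- tealight_mid (a point): centre, 27.5 mm up, of the white battery tea light holder (65 mm across, 55 mm tall with a flame tip to 72 mm, small push switch at its foot); fixed at one end of the row, about 135 mm beyond the last tile's centre; which end varies
- tile_stack_mid (a point): centre, 20 mm up, of a loose stack of beech hex tiles (about 70 mm across, 40 mm tall, one solid piece) at the other end of the row; a bystander
- mini_wizard_mid (a point): a loose pewter-grey resin miniature, a robed figure with pointed hat and staff, 50 mm tall, on a round base 28 mm across; point 18 mm above its foot; a bystander about 110 mm from the row's centre line, level with a gap between boxes
- mini_guard_mid (a point): a loose pewter-grey resin miniature, a figure with round shield and spear, 46 mm tall, on a round base 28 mm across; point 18 mm above its foot; a bystander about 110 mm from the row's centre line, level with a gap between boxes
- mini_beast_mid (a point): a loose pewter-grey resin miniature, a four-legged beast, 34 mm tall, on a round base 28 mm across; point 18 mm above its foot; a bystander about 110 mm from the row's centre line, level with a gap between boxes
- mini_stout_mid (a point): a loose pewter-grey resin miniature, a stout figure with an axe, 35 mm tall, on a round base 28 mm across; point 18 mm above its foot; a bystander about 110 mm from the row's centre line, level with a gap between boxes
Not all that is in view belongs to the job. Leave any turquoise look-alike of the part that bears box_b_mid alone. Leave any pink look-alike of the part that bears box_c_mid alone.

How it is judged:
By the outcome, as a careful person would: the job done as asked, in the order asked, and still so for the second after the job is handed in, while the arm keeps its last pose, push and grip.
It also fails if it takes over 72 s, if anything falls off the work surface, if the arm or the gripper's body presses on something with over 40 N, if the wrist force passes 120 N, or if a joint passes its speed limit or range.

### The arm

A 6-joint arm with a two-finger parallel gripper is mounted at the origin on the work surface. World frame = base frame: x ahead of the robot, y to its left, z up, the work surface at z = 0. Lengths are in mm, angles in degrees, forces in N, time in s.
With the tool pointing down it reaches from about 375 to 925 mm from the base axis. Payload 5.7 kg.
Tool frame: the origin (TCP) lies on the centre line of the jaws, within the pads' length; the fingertips stand 8 mm ahead of it and the grasp point (between the pads) lies 11 mm behind it; z points along the fingers, y is the direction in which the jaws open and shut (so a half turn about z gives the same grasp; the last joint's range is limited). The gripper opens to 88 mm and grips with 3 to 60 N. Pads are 20 mm wide; open, the fingers measure 115 mm over their backs; the gripper's body (75 mm by 178 mm) begins 61 mm behind the grasp point.
Start: joints at [-81.079, 20.558, 86.54, -0, 72.909, -6.595], TCP at [160.487, -578.106, 230.623] pointing down, gripper open.
Joint ranges: [-170.27, 170.27], [-57.76, 135], [12.27, 136.19], [-55.21, 235.2], [11.17, 155.16], [-170.74, 170.74]. Speed limits (degrees/s): [136.94, 136.94, 180, 180, 180, 180].

### API

Orientations are given as a 3x3 rotation matrix whose columns are the frame's x, y, z axes.
In Python, from workcell import arm gives the robot as it stands.
- The arm moves only by the shell command python3 -m inch 'ROWS' [FORCE]. ROWS is a JSON object of lists of equal length, an entry for each row: "angular": the turn, a rotation vector about the tool's x, y, z in degrees, a list of three; "travel": the shift along the tool's x, y, z in mm, a list of three; "hand": the finger opening in mm, from 0 to 87.8. A call has 1 to 20 rows; each row is the pose to reach, as a shift and turn from the pose commanded when the call began, along the tool's axes at that moment; what a row does not reach only later rows make up. A row lasts 1/10 s, in which the tool goes at most 50 mm and 8.59 degrees, less where a joint would pass 70% of its speed; a pose out of reach is approached as far as the arm can. A call with a gripper value outside its range is refused whole. The fingers move at their own pace and stop on an object; FORCE is the grip in N (left out, the last holds). Time passes only in rows, so rows that repeat a pose let the fingers close. It gives the time, the measured TCP pose, the force and the opening at its end, in the units of the state.
- arm.state(): the state, without advancing time (a new reading comes with each control period).
- arm.camera(name): name is "side" or "top"; returns a dict with "img" (400x640x3 uint8, blue, green, red), "mtx" (3x3 intrinsics, pixels), "dist" ([k1, k2, p1, p2, k3] as OpenCV has them; the pictures are not rectified), "camera_from_world" (4x4, takes a point from world to camera coordinates). Camera axes: x right, y up, looking along -z (the intrinsics and any distortion apply to the point x, -y, -z); pixel columns grow to the right and rows downward; lengths in mm; the calibration is good to about 2 mm. A picture is of the moment at which its call begins. There is no depth.
- arm.job_done(): hands the job in, once; it reports no verdict.
The state is a dict: "clock": time; "q": joint angles; "joint_velocities": joint speeds; "tau": joint torques, N m; "eef_pos": TCP position; "tool_rot": TCP orientation; "force": force on the tool from outside, world axes, zero at the start; "wrist_torque": the same for the moment, N m; "finger_gap": finger opening in mm.
Only numpy, scipy, OpenCV 4.12 (cv2) and the standard library are available. Lean on these libraries where they do the work, as an engineer would, in place of code of your own. Each camera call takes 0.05 s, during which the arm holds its last target.

## Working session

There is one attempt and no reset: what is moved stays moved. The work goes in short steps, Python scripts to look and compute and a shell command to move; the robot and the scene stay as the last step left them, time stands still between calls to the robot, and variables do not carry over. Pictures are saved under pics/ and viewed, and the job is handed in when it is done.

```bash
ls; mkdir -p pics; python3 - <<'E'
from workcell import arm
import cv2, numpy as np
s=arm.state()
for k,v in s.items(): print(k,np.round(v,3).tolist())
for n in("side","top"):
    c=arm.camera(n); cv2.imwrite(f"pics/{n}0.png",c["img"]); print(n,c["mtx"],c["dist"],np.round(c["camera_from_world"],4).tolist())
E
```

```text
pics
clock 0.0
q [-81.08, 20.601, 86.599, 0.001, 72.908, -6.595]
joint_velocities [-0.0, 0.009, 0.079, -0.053, 0.106, 0.05]
tau [0.001, -51.537, -27.073, 0.068, 0.035, -0.0]
eef_pos [160.379, -577.461, 229.773]
tool_rot [[0.964, 0.267, -0.0], [0.267, -0.964, 0.002], [0.0, -0.002, -1.0]]
force [-0.074, -0.27, 0.241]
wrist_torque [-0.01, -0.005, 0.024]
finger_gap 88.3
side [[363.02004439   0.         321.81796907]
 [  0.         363.02004439 198.6125723 ]
 [  0.           0.           1.        ]] [0.0010582 0.        0.        0.        0.       ] [[-0.7554, -0.6552, 0.0074, 386.7564], [0.3976, -0.4493, 0.8, -289.7954], [-0.5209, 0.6073, 0.5999, -522.7724], [0.0, 0.0, 0.0, 1.0]]
top [[492.86153773   0.         320.28921897]
 [  0.         492.86153773 196.60065433]
 [  0.           0.           1.        ]] [-0.09761364  0.          0.          0.          0.        ] [[-0.0632, -0.998, -0.0049, -3.4487], [0.9714, -0.0627, 0.2292, -576.9947], [-0.229, 0.0097, 0.9734, -1021.1591], [0.0, 0.0, 0.0, 1.0]]
```

View pics/side0.png

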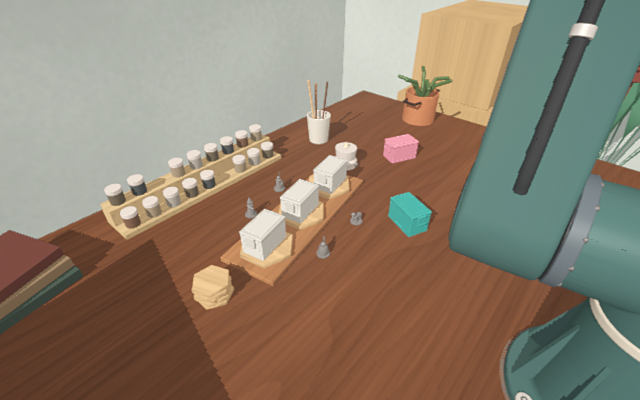

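View pics/top0.png

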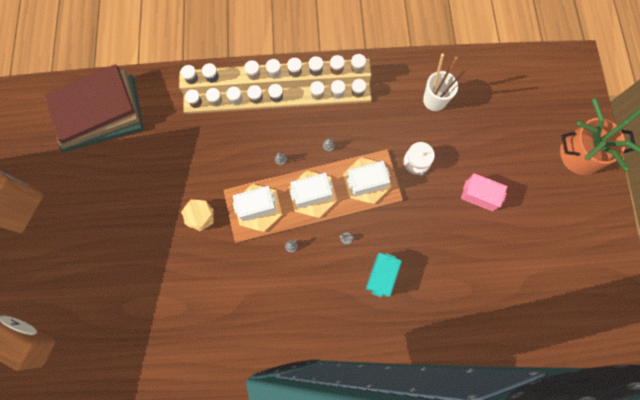

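The white boxes on the stand, in the top view, are at about (255,204), (312,188) and (368,178). The look-alikes are turquoise at (384,275) and pink at (485,192), both off the stand and to be left alone. The tea light at (419,158) is at the right, which is the -y end, so the order is c, b, a. Next come enlarged crops.

```bash
python3 - <<'E'
import cv2
def crop(n,x0,y0,x1,y1,k,out):
    im=cv2.imread(f"pics/{n}0.png")[y0:y1,x0:x1]
    im=cv2.resize(im,None,fx=k,fy=k,interpolation=cv2.INTER_CUBIC)
    for x in range(-(-x0//10)*10,x1,10):
        cv2.line(im,((x-x0)*k,0),((x-x0)*k,6 if x%20 else 12),(0,255,255),1)
        if x%20==0: cv2.putText(im,str(x),((x-x0)*k,22),0,.4,(0,255,255),1)
    for y in range(-(-y0//10)*10,y1,10):
        cv2.line(im,(0,(y-y0)*k),(6,(y-y0)*k),(0,255,255),1)
        if y%20==0: cv2.putText(im,str(y),(8,(y-y0)*k+4),0,.4,(0,255,255),1)
    cv2.imwrite(out,im)
crop("top",220,130,410,250,4,"pics/topc.png")
crop("side",185,135,375,285,4,"pics/sidec.png")
E
```

```text
(no output)
```

View pics/topc.png

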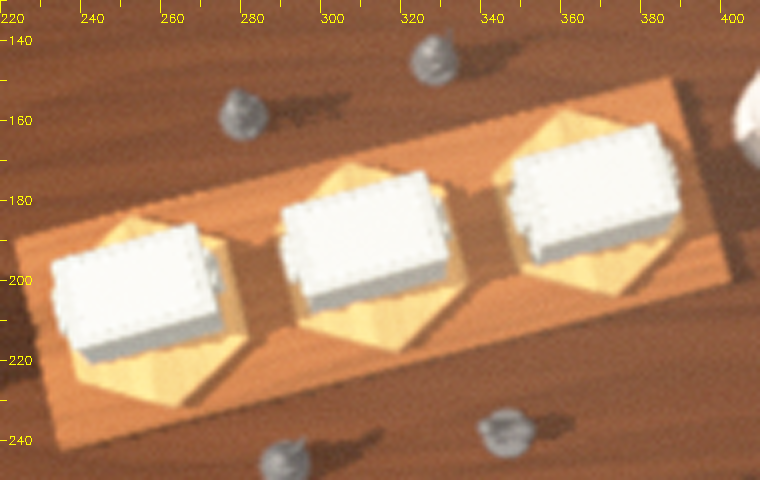

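View pics/sidec.png

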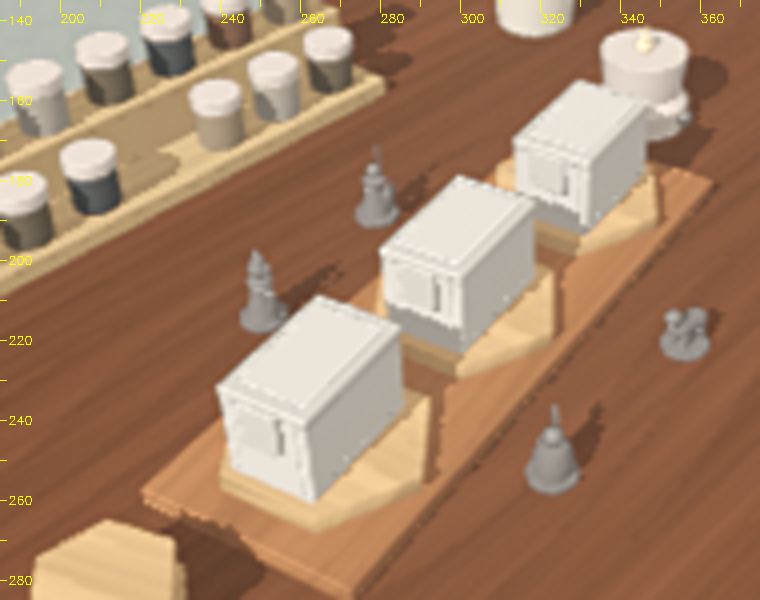

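```bash
cat > h.py <<'E'
import numpy as np, cv2
from scipy.optimize import least_squares
def proj(c,P):
    M=np.array(c["camera_from_world"]); p=np.atleast_2d(P)@M[:3,:3].T+M[:3,3]
    p=p*[1,-1,-1]
    return cv2.projectPoints(p.reshape(-1,1,3),np.zeros(3),np.zeros(3),np.array(c["mtx"]),np.array(c["dist"]))[0].reshape(-1,2)
def tri(cs,px):
    return least_squares(lambda P:np.concatenate([(proj(c,P)-p).ravel() for c,p in zip(cs,px)]),[600,-200,50.])
def crop2px(v,x0,y0,k=4): return (np.array(v,float)+.5)/k-.5+[x0,y0]
E
python3 - <<'E'
from h import *
from workcell import arm
import pickle
T=arm.camera("top");S=arm.camera("side"); 
pickle.dump({"top":{k:v for k,v in T.items() if k!="img"},"side":{k:v for k,v in S.items() if k!="img"}},open("cal.pkl","wb"))
t=lambda v:crop2px(v,220,130); s=lambda v:crop2px(v,185,135)
for c in(T,S):
    M=np.array(c["camera_from_world"]);print("cam",-M[:3,:3].T@M[:3,3])
tops={"A":[(52,262),(195,224),(219,311),(78,346)],"B":[(283,209),(425,172),(447,258),(305,296)],"C":[(513,158),(655,123),(678,208),(536,248)]}
sides={"A":[(219,388),(318,296),(401,325),(304,418)],"B":[(381,250),(459,176),(536,204),(463,275)],"C":[(515,140),(580,82),(650,105),(590,165)]}
for b in "ABC":
    P=[]
    for u,w in zip(tops[b],sides[b]):
        r=tri([T,S],[t(u),s(w)]);P.append(r.x);print(b,r.x.round(1),r.fun.round(1))
    P=np.array(P);m=P.mean(0);d=P[0]+P[3]-P[1]-P[2];print(" mean",m.round(1),"long",np.linalg.norm(d)/2,"yaw",np.degrees(np.arctan2(-d[0],d[1])))
    # model fit
    def f(q,full=False):
        c_,s_=np.cos(q[3]),np.sin(q[3])
        L=np.array([(26,41),(26,-41),(-26,-41),(-26,41)])
        W=np.c_[q[0]+c_*L[:,0]-s_*L[:,1],q[1]+s_*L[:,0]+c_*L[:,1],np.full(4,q[2])]
        return np.concatenate([(proj(T,W)-t(tops[b])).ravel(),(proj(S,W)-s(sides[b])).ravel()])
    r=least_squares(f,[*m,0.2]);print(" fit",r.x[:3].round(1),np.degrees(r.x[3]).round(2),"rms",np.sqrt(np.mean(r.fun**2)))
# stand: corners +x+y,+x-y,-x-y,-x+y top z=12
tt=[(15,240),(672,77),(733,282),(63,450)]
ss=[(143,490),None,(715,183),(355,597)]
def f(q):
    c_,s_=np.cos(q[2]),np.sin(q[2]);L=np.array([(65,200),(65,-200),(-65,-200),(-65,200)])
    W=np.c_[q[0]+c_*L[:,0]-s_*L[:,1],q[1]+s_*L[:,0]+c_*L[:,1],np.full(4,12.)]
    i=[0,2,3]
    return np.concatenate([(proj(T,W)-t(tt)).ravel(),(proj(S,W[i])-s([ss[k] for k in i])).ravel()])
r=least_squares(f,[600,-50,.2]);print("stand",r.x[:2],np.degrees(r.x[2]),r.fun.round(1))
x,y,a=r.x
for n,k in zip("ABC",(130,0,-130)): print("tile",n,(x-np.sin(a)*k).round(1),(y+np.cos(a)*k).round(1))
for k in(0,2,3): print("corner tri",tri([T,S],[t(tt[k]),s(ss[k])]).x.round(1))
E
```

```text
cam [ 326.36444879  -29.69493859 1126.19048228]
cam [135.0792674  440.69605343 542.58039123]
A [589.1 151.9  76.2] [ 0.   0.  -0.1 -0. ]
A [606.2  72.9  75.9] [-0.2 -0.2  0.3  0.1]
A [556.4  61.8  76.8] [-0.3 -0.3  0.4  0.1]
A [541.7 139.2  77. ] [-0.2 -0.3  0.3  0.1]
 mean [573.4 106.5  76.5] long 79.84112396452629 yaw 11.521249247020137
 fit [573.5 106.3  76.3] 12.25 rms 0.6233761826679856
B [611.3  23.8  75.7] [-0.1 -0.1  0.1  0. ]
B [627.9 -55.4  76.4] [-0.3 -0.4  0.5  0.1]
B [577.9 -64.6  75.2] [-0.1 -0.1  0.1  0. ]
B [560.4  13.8  79.1] [ 0.   0.1 -0.1 -0. ]
 mean [594.4 -20.6  76.6] long 80.60595290878311 yaw 12.214941777471987
 fit [594.5 -20.7  76.5] 11.82 rms 0.46376069847379786
C [ 631.7 -105.4   76.1] [ 0.1  0.2 -0.2 -0. ]
C [ 647.7 -186.    74.9] [-0. -0.  0.  0.]
C [ 597.9 -194.4   73.9] [ 0.1  0.1 -0.1 -0. ]
C [ 579.8 -113.9   76.5] [ 0.  0. -0. -0.]
 mean [ 614.3 -149.9   75.4] long 82.37073611671937 yaw 11.969494072170951
 fit [ 614.3 -149.9   75.3] 11.03 rms 0.33833327136450486
stand [593.80604456 -23.43098641] 10.821275056791592 [-0.3 -0.1 -0.3 -0.2  0.2  0.1 -0.6  0.9 -0.  -0.1  0.5 -0.7 -0.3 -0.9]
tile A 569.4 104.3
tile B 593.8 -23.4
tile C 618.2 -151.1
corner tri [620.3 184.9  11.3]
corner tri [ 568.6 -232.2    9.2]
corner tri [494.4 159.7   7. ]
```

```bash
python3 - <<'E'
from h import *
import pickle
cal=pickle.load(open("cal.pkl","rb"));T,S=cal["top"],cal["side"]
t=lambda v:crop2px(v,220,130); s=lambda v:crop2px(v,185,135)
R=50/np.cos(np.pi/6)
hx={"top":(R,0),"bot":(-R,0),"rl":(-R/2,-50),"ll":(-R/2,50)}
tt={"A":dict(top=(131,215),bot=(180,407),rl=(248,338),ll=(78,381)),"B":dict(top=(348,163),bot=(400,352),rl=(467,284),ll=(300,325)),"C":dict(top=(565,108),bot=(616,296),rl=(688,229),ll=(522,267))}
# side: bottom vertex (-x) top face of tile; rl vertex
ss={"A":dict(bot=(315,517),rl=(430,396+8))}
off={"A":130,"B":0,"C":-130}
def f(q,sep=False):
    o=[]
    c,s_=np.cos(q[2]),np.sin(q[2])
    for b in tt:
        for k,p in tt[b].items():
            l=hx[k];lx,ly=l[0],l[1]+off[b]
            o.append(proj(T,[[q[0]+c*lx-s_*ly,q[1]+s_*lx+c*ly,22.]])[0]-t(p))
    c2=[((65,200),(15,240)),((65,-200),(672,77)),((-65,-200),(733,282)),((-65,200),(63,450))]
    for (lx,ly),p in c2: o.append(proj(T,[[q[0]+c*lx-s_*ly,q[1]+s_*lx+c*ly,12.]])[0]-t(p))
    return np.concatenate(o)
r=least_squares(f,[594,-23,.19],loss="soft_l1")
print(r.x,np.degrees(r.x[2]),r.fun.reshape(-1,2).round(1).tolist())
x,y,a=r.x
for n,k in off.items(): print("tile",n,(x-np.sin(a)*k).round(1),(y+np.cos(a)*k).round(1))
# side-view tile_c/b bottom vertices triangulation
for b,p in(("B",(458,370)),("C",(580,248)),("A",(318,522))):
    print(b,"bot vertex",tri([T,S],[t(tt[b]["bot"]),s(p)]).x.round(1), "expect",x+np.cos(a)*-R-np.sin(a)*off[b],y+np.sin(a)*-R+np.cos(a)*off[b])
E
python3 - <<'E'
from workcell import arm
s=arm.state();print(s["eef_pos"],s["clock"],s["force"])
E
```

```text
[ 5.94304836e+02 -2.41147172e+01  1.87313357e-01] 10.73226478139533 [[0.2, 0.4], [-1.0, 0.1], [0.4, -0.1], [0.3, -0.2], [0.2, -0.0], [-0.5, -0.1], [0.7, -0.4], [0.2, -0.1], [-0.3, 0.5], [0.3, -0.0], [-0.3, -0.3], [-0.5, 0.6], [0.0, -0.4], [0.1, -0.3], [0.4, 0.0], [-0.4, 0.6]]
tile A 570.1 103.6
tile B 594.3 -24.1
tile C 618.5 -151.8
B bot vertex [568.  -21.8 -22.2] expect 537.5797051428111 -34.86612940202674
C bot vertex [ 588.9 -156.2  -18.4] expect 561.7882949232057 -162.59218070263094
A bot vertex [544.3 112.7 -23.1] expect 513.3711153624165 92.85992189857745
[ 160.42789786 -577.71715449  230.10410863] 0.2 [-0.21059112 -1.16632085  0.63682168]
```

```bash
python3 - <<'E'
from h import *
import pickle
cal=pickle.load(open("cal.pkl","rb"))
x,y,a=594.3,-24.0,np.radians(10.75);c,s=np.cos(a),np.sin(a);R=50/np.cos(np.pi/6)
boxes={"A":(573.5,106.4,11.9),"B":(594.5,-20.7,12.0),"C":(614.3,-149.9,11.5)}
for n,(x0,y0,k) in {"top":(220,130,4),"side":(185,135,4)}.items():
    im=cv2.imread(f"pics/{n}0.png");im=cv2.resize(im[y0:y0+150,x0:x0+195],None,fx=k,fy=k,interpolation=cv2.INTER_CUBIC)
    def draw(L,z,col):
        q=proj(cal[n],np.c_[L,np.full(len(L),z)]);q=(q+.5-[x0,y0])*k-.5
        cv2.polylines(im,[np.round(q).astype(int)],True,col,1)
    for o in(130,0,-130):
        h=np.array([[R*np.cos(i*np.pi/3),R*np.sin(i*np.pi/3)+o] for i in range(6)])
        draw(np.c_[x+c*h[:,0]-s*h[:,1],y+s*h[:,0]+c*h[:,1]],22,(255,0,0))
    h=np.array([(65,200),(65,-200),(-65,-200),(-65,200)]);draw(np.c_[x+c*h[:,0]-s*h[:,1],y+s*h[:,0]+c*h[:,1]],12,(0,200,0))
    for bx,by,w in boxes.values():
        C,S=np.cos(np.radians(w)),np.sin(np.radians(w));h=np.array([(26,41),(26,-41),(-26,-41),(-26,41)])
        draw(np.c_[bx+C*h[:,0]-S*h[:,1],by+S*h[:,0]+C*h[:,1]],77,(0,0,255))
    cv2.imwrite(f"pics/{n}_ov.png",im)
E
```

```text
(no output)
```

View pics/top_ov.png

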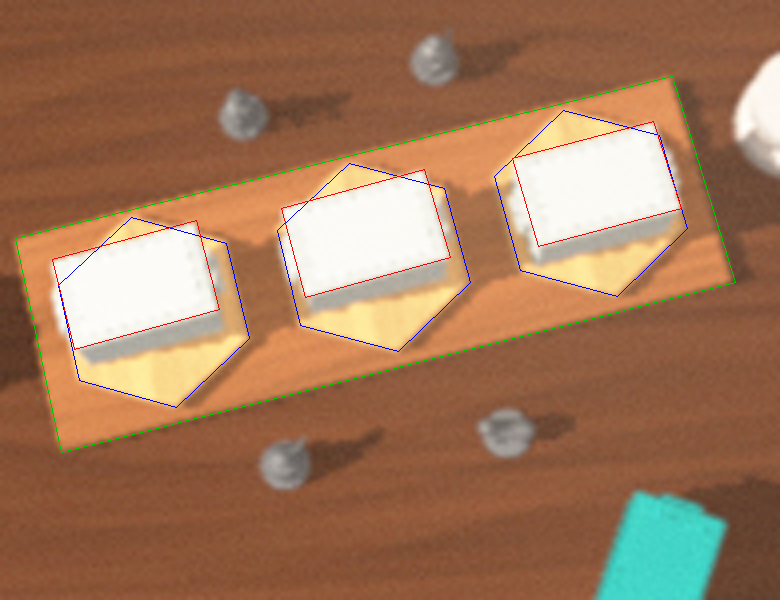

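View pics/side_ov.png

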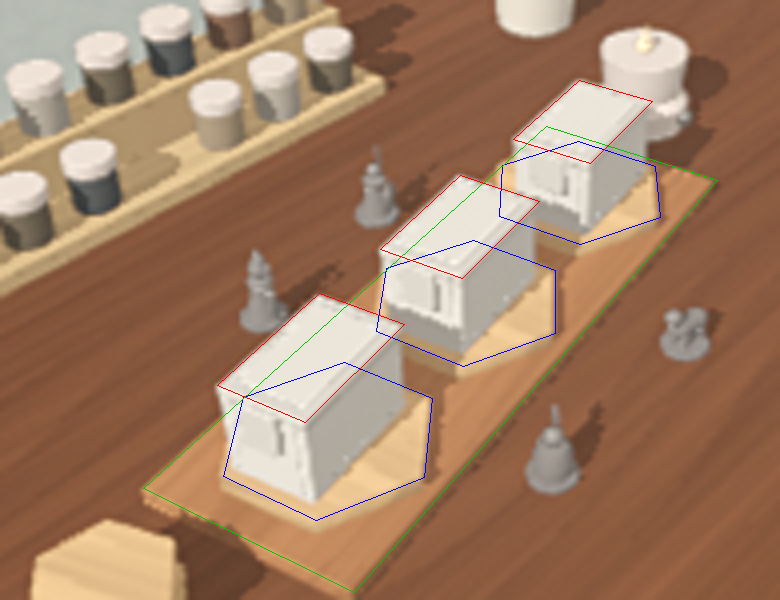

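```bash
python3 - <<'E'
import numpy as np
from scipy.spatial.transform import Rotation as R
R0=np.array([[0.9638,0.2667,0],[0.2667,-0.9638,0],[0,0,-1.]])
from workcell import arm
s=arm.state();R0=np.array(s["tool_rot"]);print(R0.round(4).tolist())
d=np.array([614.3,-149.9,150])-[160.487,-578.106,230.623]
print(R0.T@d)
w=np.radians(101.3);Rt=np.array([[np.cos(w),np.sin(w),0],[np.sin(w),-np.cos(w),0],[0,0,-1]])
print(R.from_matrix(R0.T@Rt).as_rotvec(degrees=True))
E
```

```text
[[0.9636, 0.2675, -0.0002], [0.2675, -0.9636, 0.0012], [0.0002, -0.0012, -1.0]]
[ 551.80425816 -291.11236511   81.06995183]
[-4.80104269e-02 -5.96846762e-02 -8.57847774e+01]
```

```bash
python3 -m inch '{"travel":[[6,-3,1],[22,-12,3],[50,-26,7],[83,-44,12],[121,-64,18],[160,-84,24],[199,-105,29],[237,-125,35],[276,-146,40],[315,-166,46],[353,-186,52],[392,-207,58],[431,-227,63],[469,-247,69],[502,-265,74],[530,-279,78],[546,-288,80],[552,-291,81],[552,-291,81],[552,-291,81]],"angular":[[0,0,-1],[0,0,-3.5],[0,0,-8],[0,0,-13],[0,0,-19],[0,0,-25],[0,0,-31],[0,0,-37],[0,0,-43],[0,0,-49],[0,0,-55],[0,0,-61],[0,0,-67],[0,0,-73],[0,0,-78],[0,0,-82.5],[0,0,-85],[0,0,-85.8],[0,0,-85.8],[0,0,-85.8]],"hand":[87,87,87,87,87,87,87,87,87,87,87,87,87,87,87,87,87,87,87,87]}' 30
python3 - <<'E'
from workcell import arm
import cv2,numpy as np
s=arm.state();print(np.round(s["eef_pos"],2),np.round(s["tool_rot"],4).tolist(),np.round(s["force"],2),np.round(s["q"],1),s["clock"])
a=arm.camera("top")["img"];b=arm.camera("side")["img"]
cv2.imwrite("pics/top1.png",cv2.resize(a[100:260,200:440],None,fx=3,fy=3,interpolation=cv2.INTER_CUBIC))
cv2.imwrite("pics/side1.png",cv2.resize(b[60:290,180:440],None,fx=3,fy=2.6,interpolation=cv2.INTER_CUBIC))
E
```

```text
clock: 2.2
eef_pos: [613.6, -150.7, 149.8]
tool_rot: [[-0.195, 0.981, -0.001], [0.981, 0.195, -0.0], [-0.0, -0.001, -1.0]]
force: [-0.4, 0.0, 0.3]
finger_gap: 86.9
[ 613.61 -150.7   149.76] [[-0.195, 0.9808, -0.0007], [0.9808, 0.195, -0.0001], [-0.0, -0.0007, -1.0]] [-0.35  0.02  0.29] [-20.   27.6  87.4  -0.   65.  -31.3] 2.2
```

View pics/side1.png

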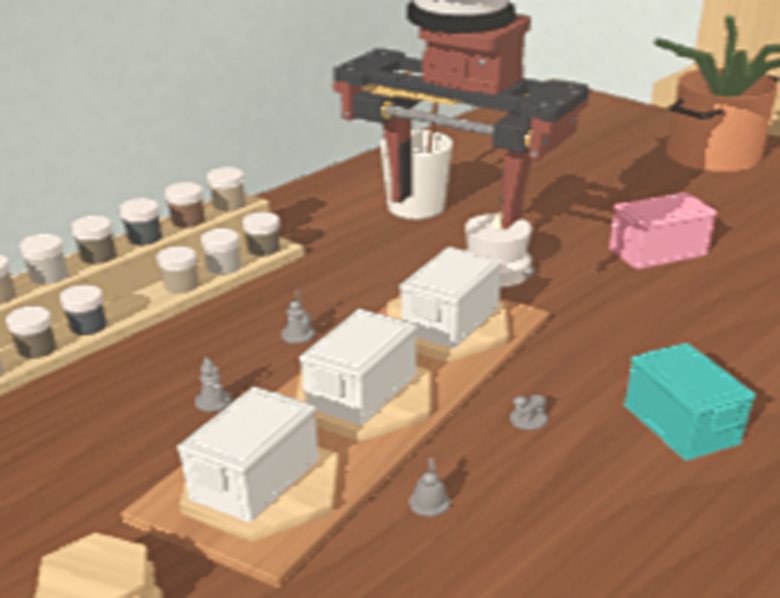

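View pics/top1.png

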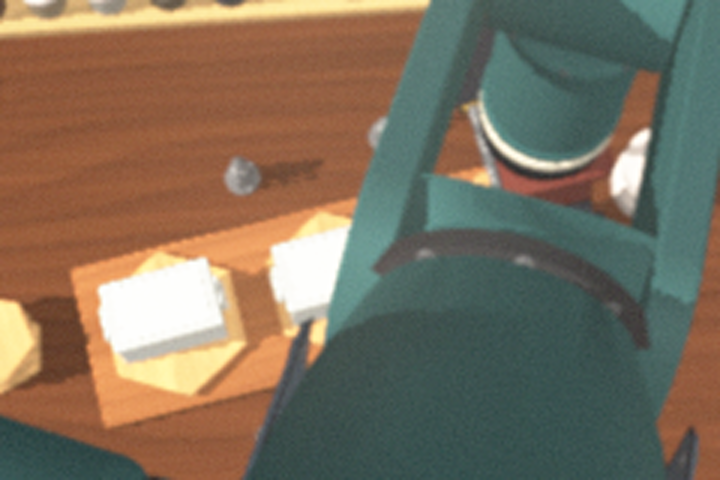

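```bash
python3 -m inch '{"travel":[[0,0,8],[0,0,25],[0,0,50],[0,0,75],[0,0,95],[0,0,107],[0,0,112],[0,0,113],[0,0,113]],"angular":[[0,0,0],[0,0,0],[0,0,0],[0,0,0],[0,0,0],[0,0,0],[0,0,0],[0,0,0],[0,0,0]],"hand":[87,87,87,87,87,87,87,87,87]}' 30
python3 - <<'E'
from workcell import arm
import cv2,numpy as np
b=arm.camera("side")["img"]
cv2.imwrite("pics/side2.png",cv2.resize(b[60:250,230:400],None,fx=4,fy=3.1,interpolation=cv2.INTER_CUBIC))
E
```

```text
clock: 3.2
eef_pos: [615.0, -150.4, 37.3]
tool_rot: [[-0.196, 0.981, 0.001], [0.981, 0.196, -0.0], [-0.0, 0.001, -1.0]]
force: [0.3, 0.2, 0.4]
finger_gap: 86.9
```

View pics/side2.png

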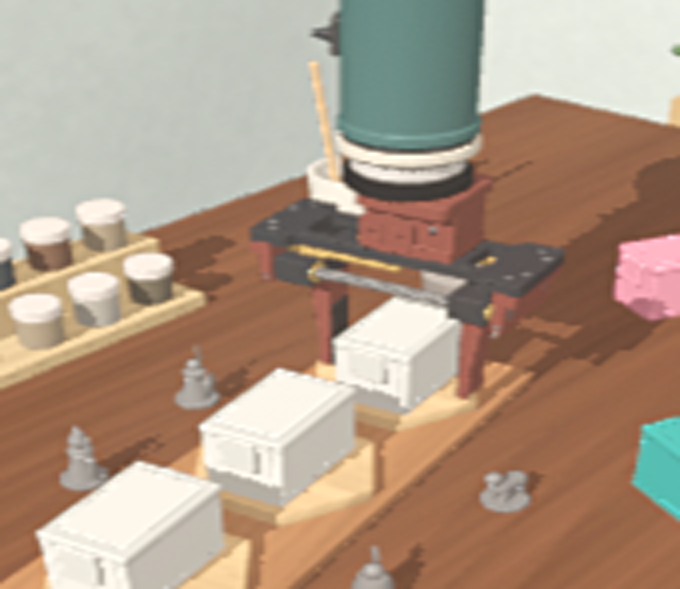

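The open fingers straddle box C, one on each side, with their tips just above the tile. Next I close them.

```bash
python3 -m inch '{"travel":[[0,0,0],[0,0,0],[0,0,0],[0,0,0],[0,0,0],[0,0,0],[0,0,0],[0,0,0],[0,0,0],[0,0,0]],"angular":[[0,0,0],[0,0,0],[0,0,0],[0,0,0],[0,0,0],[0,0,0],[0,0,0],[0,0,0],[0,0,0],[0,0,0]],"hand":[40,40,40,40,40,40,40,40,40,40]}' 30
```

```text
clock: 4.25
eef_pos: [614.6, -150.0, 36.8]
tool_rot: [[-0.196, 0.981, 0.0], [0.981, 0.196, 0.0], [0.0, 0.0, -1.0]]
force: [-0.1, 0.1, 2.6]
finger_gap: 51.7
```

```bash
python3 -m inch '{"travel":[[0,0,0],[0,0,0],[0,0,0]],"angular":[[0,0,0],[0,0,0],[0,0,0]],"hand":[40,40,40]}' 30
python3 - <<'E'
from workcell import arm
import cv2,numpy as np
b=arm.camera("side")["img"]
cv2.imwrite("pics/side3.png",cv2.resize(b[100:200,290:370],None,fx=8,fy=6,interpolation=cv2.INTER_CUBIC))
E
```

```text
clock: 4.55
eef_pos: [614.6, -150.0, 36.8]
tool_rot: [[-0.196, 0.981, 0.0], [0.981, 0.196, 0.0], [0.0, 0.0, -1.0]]
force: [1.0, 1.0, 2.2]
finger_gap: 51.7
```

View pics/side3.png

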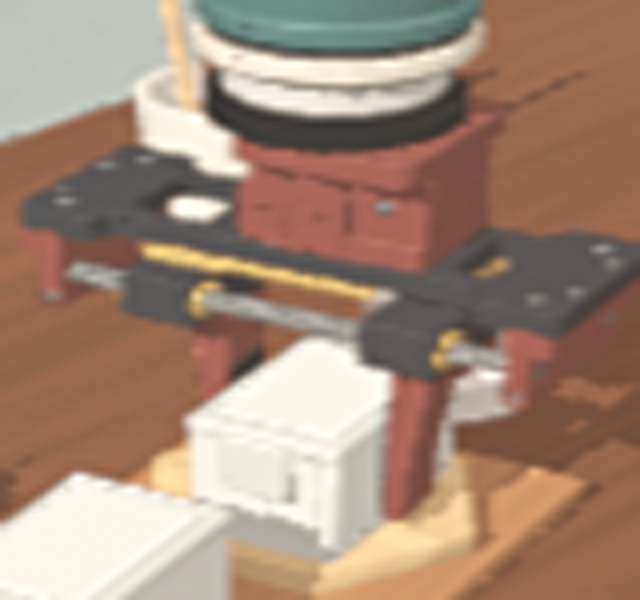

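```bash
python3 - <<'E'
import cv2
im=cv2.imread("pics/side1.png");cv2.imwrite("pics/side1z.png",cv2.resize(im[40:240,320:600],None,fx=2.8,fy=2.8*3/2.6,interpolation=cv2.INTER_CUBIC)[:600])
E
```

```text
(no output)
```

View pics/side1z.png

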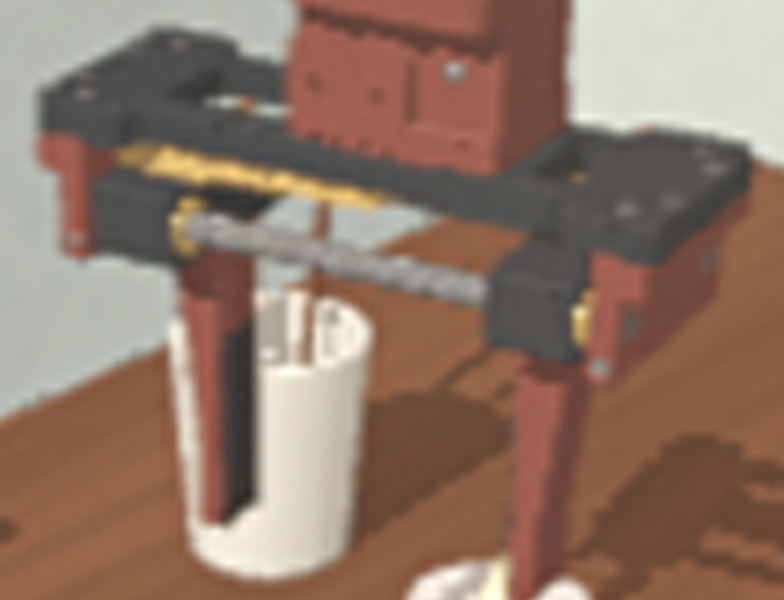

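```bash
python3 - <<'E'
from h import *
import pickle
S=pickle.load(open("cal.pkl","rb"))["side"]
def toz(p): p=((p-[180,60])*[3,2.6]-[320,40])*[2.8,2.8*3/2.6]; return p
for w in(10,-10):
  for z in(141.8,160.8,180,190,200):
    P=np.array([614.3,-150.4])+44*np.array([.981,.195])+w*np.array([-.195,.981])
    print(w,z,toz(proj(S,[[*P,z]])[0]).round(0))
E
```

```text
10 141.8 [221. 526.]
10 160.8 [221. 464.]
10 180 [220. 400.]
10 190 [220. 366.]
10 200 [220. 332.]
-10 141.8 [257. 497.]
-10 160.8 [257. 437.]
-10 180 [257. 373.]
-10 190 [257. 340.]
-10 200 [257. 306.]
```

The pads turn out to be about 55 mm long, so they close on the lid band (52 mm wide, which matches the reading of 51.7). The grip is centred, so I lift 75 mm and hold.

```bash
python3 -m inch '{"travel":[[0,0,-3],[0,0,-10],[0,0,-22],[0,0,-37],[0,0,-52],[0,0,-65],[0,0,-72],[0,0,-75],[0,0,-75],[0,0,-75],[0,0,-75],[0,0,-75],[0,0,-75],[0,0,-75],[0,0,-75],[0,0,-75],[0,0,-75],[0,0,-75],[0,0,-75],[0,0,-75]],"angular":[[0,0,0],[0,0,0],[0,0,0],[0,0,0],[0,0,0],[0,0,0],[0,0,0],[0,0,0],[0,0,0],[0,0,0],[0,0,0],[0,0,0],[0,0,0],[0,0,0],[0,0,0],[0,0,0],[0,0,0],[0,0,0],[0,0,0],[0,0,0]],"hand":[40,40,40,40,40,40,40,40,40,40,40,40,40,40,40,40,40,40,40,40]}'
python3 - <<'E'
from workcell import arm
import cv2,numpy as np
F=[]
for i in range(4):
    b=arm.camera("side")["img"];s=arm.state();F.append(s["force"])
print(np.round(F,2).tolist(),s["clock"],s["eef_pos"],s["wrist_torque"])
cv2.imwrite("pics/side4.png",cv2.resize(b[70:220,270:390],None,fx=5,fy=4,interpolation=cv2.INTER_CUBIC))
E
```

```text
clock: 6.6
eef_pos: [614.5, -150.0, 111.7]
tool_rot: [[-0.196, 0.981, -0.0], [0.981, 0.196, 0.0], [0.0, -0.0, -1.0]]
force: [0.2, -1.6, -1.9]
finger_gap: 51.8
[[0.21, 0.49, -1.44], [-0.7, 0.87, -1.89], [-0.35, -0.5, -1.65], [-0.02, -0.21, -1.11]] 6.8 [ 614.53399465 -150.06792705  111.65762011] [-0.10365406 -0.12086156  0.03655925]
```

View pics/side4.png

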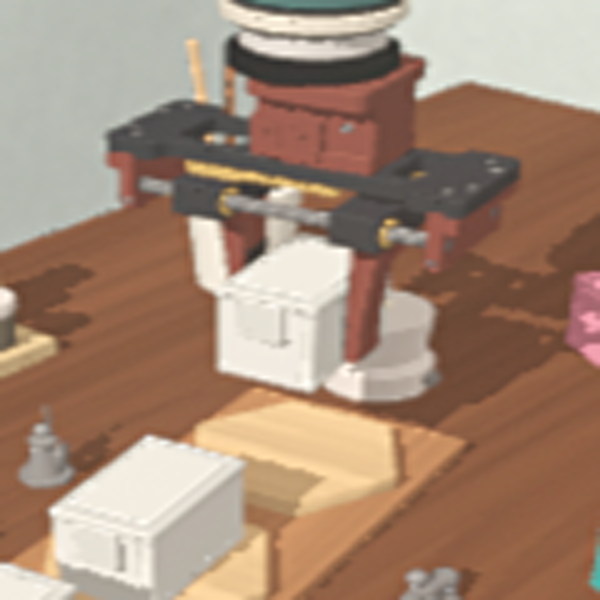

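The picture shows box C level and clear of its tile, and Fz has changed by about -2 N (roughly 0.2 kg). I now lower it onto the tile centre, shifting it about -2.5 mm along tool x and +3.5 mm along tool y.

```bash
python3 -m inch '{"travel":[[-0.5,0.5,3],[-1,1.5,10],[-2,2.5,22],[-2.5,3.5,36],[-2.5,3.5,49],[-2.5,3.5,60],[-2.5,3.5,67],[-2.5,3.5,71],[-2.5,3.5,73],[-2.5,3.5,74.5],[-2.5,3.5,75],[-2.5,3.5,75],[-2.5,3.5,75]],"angular":[[0,0,0],[0,0,0],[0,0,0],[0,0,0],[0,0,0],[0,0,0],[0,0,0],[0,0,0],[0,0,0],[0,0,0],[0,0,0],[0,0,0],[0,0,0]],"hand":[40,40,40,40,40,40,40,40,40,40,40,40,40]}'
```

```text
clock: 8.1
eef_pos: [618.7, -151.9, 37.1]
tool_rot: [[-0.196, 0.981, 0.001], [0.981, 0.196, -0.0], [-0.0, 0.001, -1.0]]
force: [0.2, -0.4, -0.6]
finger_gap: 51.7
```

```bash
python3 -m inch '{"travel":[[0,0,0.5],[0,0,0.5],[0,0,0.5],[0,0,0.5],[0,0,0.5],[0,0,0.5],[0,0,0.5],[0,0,0.5],[0,0,-6],[0,0,-20],[0,0,-40],[0,0,-58],[0,0,-70],[0,0,-75],[0,0,-75]],"angular":[[0,0,0],[0,0,0],[0,0,0],[0,0,0],[0,0,0],[0,0,0],[0,0,0],[0,0,0],[0,0,0],[0,0,0],[0,0,0],[0,0,0],[0,0,0],[0,0,0],[0,0,0]],"hand":[40,40,55,60,70,80,87,87,87,87,87,87,87,87,87]}'
python3 - <<'E'
from workcell import arm
import cv2,numpy as np
b=arm.camera("side")["img"];s=arm.state()
print(s["clock"],s["eef_pos"],s["force"])
cv2.imwrite("pics/side5.png",cv2.resize(b[70:240,250:390],None,fx=5,fy=3.5,interpolation=cv2.INTER_CUBIC))
cv2.imwrite("pics/side5raw.png",b)
E
```

```text
clock: 9.6
eef_pos: [619.0, -152.0, 112.7]
tool_rot: [[-0.196, 0.981, 0.002], [0.981, 0.196, -0.001], [-0.001, 0.002, -1.0]]
force: [-0.1, 0.5, -0.1]
finger_gap: 87.2
9.65 [ 618.40424724 -151.81164162  111.85236652] [ 0.84619255 -0.14817151 -0.02419127]
```

View pics/side5.png

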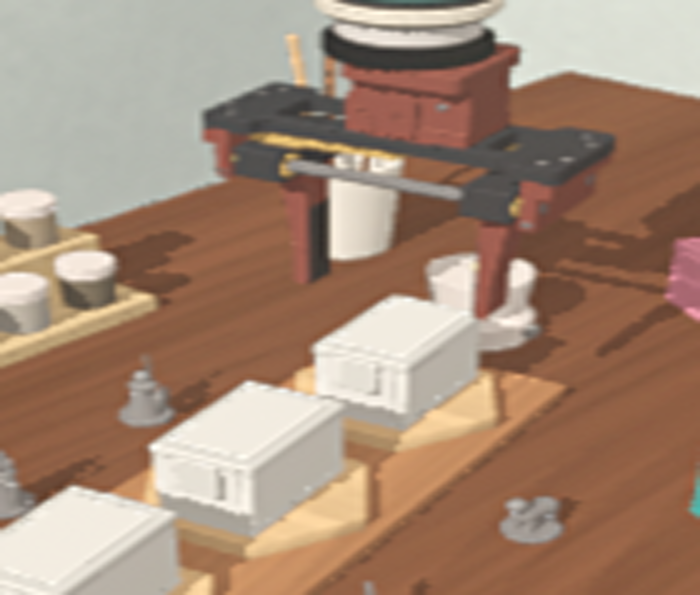

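```bash
python3 -m inch '{"travel":[[6,0,0],[22,0,0],[46,1,0],[74,1,0],[100,2,0],[120,2,0],[131,2,0],[133.5,2,4],[133.5,2,16],[133.5,2,34],[133.5,2,52],[133.5,2,65],[133.5,2,72],[133.5,2,75],[133.5,2,75]],"angular":[[0,0,0],[0,0,0],[0,0,0],[0,0,0],[0,0,0],[0,0,0],[0,0,0],[0,0,0],[0,0,0],[0,0,0],[0,0,0],[0,0,0],[0,0,0],[0,0,0],[0,0,0]],"hand":[87,87,87,87,87,87,87,87,87,87,87,87,87,87,87]}'
python3 - <<'E'
from workcell import arm
import cv2,numpy as np
b=arm.camera("side")["img"]
cv2.imwrite("pics/side6.png",cv2.resize(b[90:270,210:370],None,fx=4.5,fy=3.3,interpolation=cv2.INTER_CUBIC))
E
```

```text
clock: 11.15
eef_pos: [594.2, -20.8, 36.4]
tool_rot: [[-0.196, 0.981, -0.0], [0.981, 0.196, 0.0], [0.0, -0.0, -1.0]]
force: [-0.6, -0.3, 0.8]
finger_gap: 86.9
```

View pics/side6.png

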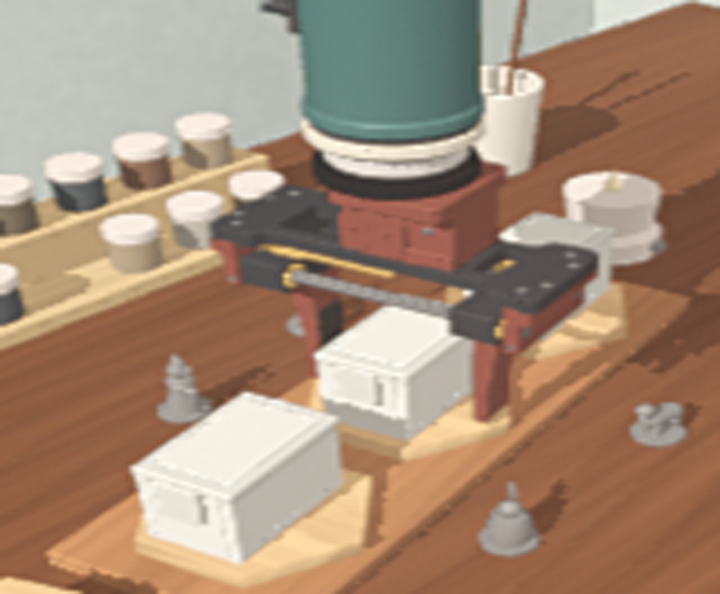

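The fingers straddle box B and are clear of box C and the miniatures. I close, lift and hold.

```bash
python3 -m inch '{"travel":[[0,0,0],[0,0,0],[0,0,0],[0,0,0],[0,0,0],[0,0,0],[0,0,0],[0,0,0],[0,0,0],[0,0,0]],"angular":[[0,0,0],[0,0,0],[0,0,0],[0,0,0],[0,0,0],[0,0,0],[0,0,0],[0,0,0],[0,0,0],[0,0,0]],"hand":[40,40,40,40,40,40,40,40,40,40]}' 30
```

```text
clock: 12.2
eef_pos: [594.5, -20.5, 36.9]
tool_rot: [[-0.196, 0.981, 0.001], [0.981, 0.196, 0.0], [-0.0, 0.001, -1.0]]
force: [0.3, 0.9, 4.2]
finger_gap: 51.9
```

```bash
python3 -m inch '{"travel":[[0,0,-3],[0,0,-10],[0,0,-22],[0,0,-37],[0,0,-52],[0,0,-65],[0,0,-72],[0,0,-75],[0,0,-75],[0,0,-75],[0,0,-75],[0,0,-75],[0,0,-75],[0,0,-75],[0,0,-75],[0,0,-75],[0,0,-75],[0,0,-75],[0,0,-75],[0,0,-75]],"angular":[[0,0,0],[0,0,0],[0,0,0],[0,0,0],[0,0,0],[0,0,0],[0,0,0],[0,0,0],[0,0,0],[0,0,0],[0,0,0],[0,0,0],[0,0,0],[0,0,0],[0,0,0],[0,0,0],[0,0,0],[0,0,0],[0,0,0],[0,0,0]],"hand":[40,40,40,40,40,40,40,40,40,40,40,40,40,40,40,40,40,40,40,40]}'
python3 - <<'E'
from workcell import arm
import cv2,numpy as np
F=[]
for i in range(4):
    b=arm.camera("side")["img"];s=arm.state();F.append(s["force"])
print(np.round(F,2).tolist(),s["clock"],s["eef_pos"],s["wrist_torque"])
cv2.imwrite("pics/side7.png",cv2.resize(b[70:250,230:370],None,fx=5,fy=3.3,interpolation=cv2.INTER_CUBIC))
E
```

```text
clock: 14.2
eef_pos: [594.2, -20.5, 111.7]
tool_rot: [[-0.196, 0.981, -0.0], [0.981, 0.196, 0.0], [0.0, 0.0, -1.0]]
force: [0.0, 0.2, -2.4]
finger_gap: 51.7
[[0.1, -0.6, -1.41], [0.5, -0.31, -1.48], [-0.05, 0.12, -3.07], [0.91, 0.77, -1.43]] 14.4 [594.25189973 -20.50251446 111.68398039] [-0.05807726 -0.03687052 -0.05015826]
```

View pics/side7.png

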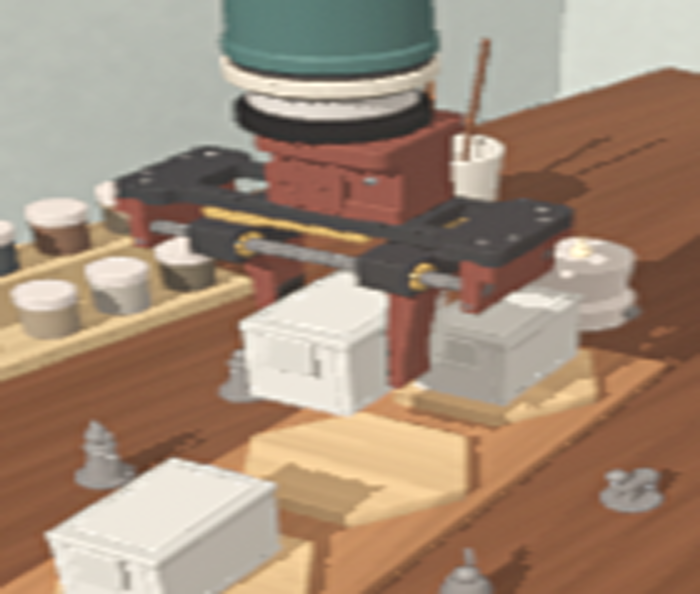

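Box B is up, level, at about -2 N, similar to C. I set it back with a shift of -3 mm along the row.

```bash
python3 -m inch '{"travel":[[-0.5,0,3],[-1,0,10],[-2,-0.5,22],[-3,-0.5,36],[-3,-0.5,49],[-3,-0.5,60],[-3,-0.5,67],[-3,-0.5,71],[-3,-0.5,73],[-3,-0.5,74.5],[-3,-0.5,75],[-3,-0.5,75.3],[-3,-0.5,75.3],[-3,-0.5,75.3]],"angular":[[0,0,0],[0,0,0],[0,0,0],[0,0,0],[0,0,0],[0,0,0],[0,0,0],[0,0,0],[0,0,0],[0,0,0],[0,0,0],[0,0,0],[0,0,0],[0,0,0]],"hand":[40,40,40,40,40,40,40,40,40,40,40,40,40,40]}'
```

```text
clock: 15.8
eef_pos: [594.7, -23.6, 36.9]
tool_rot: [[-0.196, 0.981, 0.001], [0.981, 0.196, 0.0], [-0.0, 0.001, -1.0]]
force: [-0.1, 0.3, 1.7]
finger_gap: 51.7
```

```bash
python3 -m inch '{"travel":[[0,0,0],[0,0,0],[0,0,0],[0,0,0],[0,0,0],[0,0,0],[0,0,-6],[0,0,-20],[0,0,-40],[0,0,-58],[0,0,-70],[0,0,-75],[0,0,-75]],"angular":[[0,0,0],[0,0,0],[0,0,0],[0,0,0],[0,0,0],[0,0,0],[0,0,0],[0,0,0],[0,0,0],[0,0,0],[0,0,0],[0,0,0],[0,0,0]],"hand":[55,60,70,80,87,87,87,87,87,87,87,87,87]}'
python3 - <<'E'
from workcell import arm
import cv2,numpy as np
b=arm.camera("side")["img"];s=arm.state()
print(s["clock"],s["eef_pos"],s["force"])
cv2.imwrite("pics/side8.png",cv2.resize(b[70:280,190:370],None,fx=4.2,fy=2.8,interpolation=cv2.INTER_CUBIC))
E
```

```text
clock: 17.1
eef_pos: [594.9, -23.6, 112.4]
tool_rot: [[-0.196, 0.981, 0.002], [0.981, 0.196, -0.0], [-0.001, 0.002, -1.0]]
force: [-0.9, -0.0, -0.5]
finger_gap: 87.1
17.15 [594.28553566 -23.5251372  111.59234174] [ 0.23739881 -0.79552596 -0.22382005]
```

View pics/side8.png

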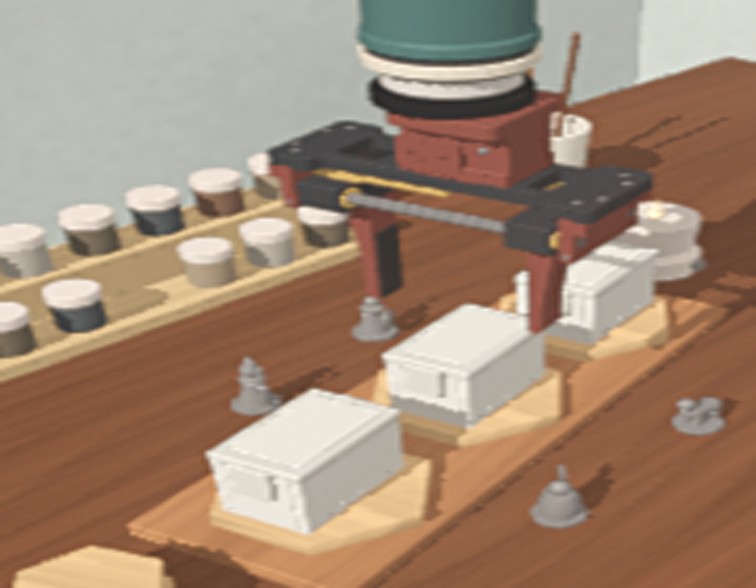

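```bash
python3 -m inch '{"travel":[[6,0,0],[22,1,0],[46,2,0],[74,3,0],[100,4,0],[120,5,0],[129,5,0],[131.5,5,4],[131.5,5,16],[131.5,5,34],[131.5,5,52],[131.5,5,65],[131.5,5,72],[131.5,5,75],[131.5,5,75]],"angular":[[0,0,0],[0,0,0],[0,0,0],[0,0,0],[0,0,0],[0,0,0],[0,0,0],[0,0,0],[0,0,0],[0,0,0],[0,0,0],[0,0,0],[0,0,0],[0,0,0],[0,0,0]],"hand":[87,87,87,87,87,87,87,87,87,87,87,87,87,87,87]}'
python3 - <<'E'
from workcell import arm
import cv2,numpy as np
b=arm.camera("side")["img"];a=arm.camera("top")["img"]
cv2.imwrite("pics/side9.png",cv2.resize(b[100:290,170:330],None,fx=4.5,fy=3.1,interpolation=cv2.INTER_CUBIC))
cv2.imwrite("pics/top9.png",cv2.resize(a[130:250,220:410],None,fx=4,fy=4,interpolation=cv2.INTER_CUBIC))
E
```

```text
clock: 18.65
eef_pos: [573.4, 106.1, 36.1]
tool_rot: [[-0.196, 0.981, -0.0], [0.981, 0.196, 0.0], [0.0, -0.0, -1.0]]
force: [-0.4, -0.7, -0.6]
finger_gap: 86.9
```

View pics/side9.png

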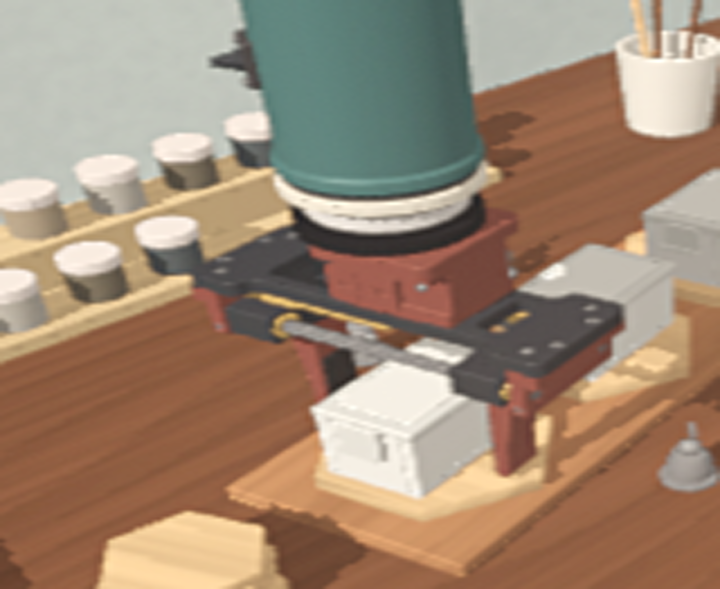

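View pics/top9.png

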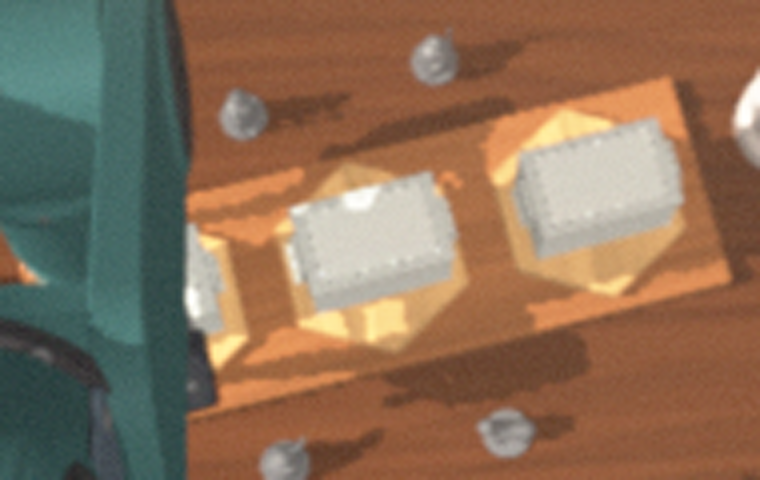

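```bash
python3 - <<'E'
from h import *
import pickle
T=pickle.load(open("cal.pkl","rb"))["top"]
L=np.array([(26,41),(26,-41),(-26,-41),(-26,41)])
for b,pt in {"B":[(291,208),(433,172),(455,260),(314,297)],"C":[(517,155),(660,120),(683,205),(540,246)]}.items():
    def f(q):
        c,s=np.cos(q[2]),np.sin(q[2]);W=np.c_[q[0]+c*L[:,0]-s*L[:,1],q[1]+s*L[:,0]+c*L[:,1],np.full(4,77.)]
        return (proj(T,W)-crop2px(pt,220,130)).ravel()
    r=least_squares(f,[600,-50,.2]);print(b,r.x[:2].round(1),np.degrees(r.x[2]).round(1),np.abs(r.fun).max().round(2))
E
python3 -m inch '{"travel":[[0,0,0],[0,0,0],[0,0,0],[0,0,0],[0,0,0],[0,0,0],[0,0,0],[0,0,0],[0,0,0],[0,0,0]],"angular":[[0,0,0],[0,0,0],[0,0,0],[0,0,0],[0,0,0],[0,0,0],[0,0,0],[0,0,0],[0,0,0],[0,0,0]],"hand":[40,40,40,40,40,40,40,40,40,40]}' 35
```

```text
B [593.4 -25.3] 11.0 0.68
C [ 615.4 -152.2] 10.9 0.61
clock: 19.75
eef_pos: [573.5, 106.4, 36.5]
tool_rot: [[-0.196, 0.981, 0.0], [0.981, 0.196, 0.0], [0.0, 0.0, -1.0]]
force: [-0.1, 0.9, 3.3]
finger_gap: 51.7
```

```bash
python3 -m inch '{"travel":[[0,0,-3],[0,0,-10],[0,0,-22],[0,0,-37],[0,0,-52],[0,0,-65],[0,0,-72],[0,0,-75],[0,0,-75],[0,0,-75],[0,0,-75],[0,0,-75],[0,0,-75],[0,0,-75],[0,0,-75],[0,0,-75],[0,0,-75],[0,0,-75],[0,0,-75],[0,0,-75]],"angular":[[0,0,0],[0,0,0],[0,0,0],[0,0,0],[0,0,0],[0,0,0],[0,0,0],[0,0,0],[0,0,0],[0,0,0],[0,0,0],[0,0,0],[0,0,0],[0,0,0],[0,0,0],[0,0,0],[0,0,0],[0,0,0],[0,0,0],[0,0,0]],"hand":[40,40,40,40,40,40,40,40,40,40,40,40,40,40,40,40,40,40,40,40]}'
python3 - <<'E'
from workcell import arm
import cv2,numpy as np
F=[]
for i in range(4):
    b=arm.camera("side")["img"];s=arm.state();F.append(s["force"])
print(np.round(F,2).tolist(),s["clock"],s["eef_pos"],s["wrist_torque"])
cv2.imwrite("pics/side10.png",cv2.resize(b[80:290,170:330],None,fx=4.5,fy=2.8,interpolation=cv2.INTER_CUBIC))
E
```

```text
clock: 21.75
eef_pos: [573.4, 106.4, 111.4]
tool_rot: [[-0.196, 0.981, 0.0], [0.981, 0.196, 0.0], [0.0, 0.0, -1.0]]
force: [0.4, -0.1, -5.4]
finger_gap: 51.4
[[1.16, 1.04, -5.08], [0.18, -0.23, -5.21], [0.19, -0.76, -4.65], [-0.03, -0.27, -5.18]] 21.95 [573.41427231 106.39214432 111.4013099 ] [-0.00796939 -0.12722795 -0.00223052]
```

View pics/side10.png

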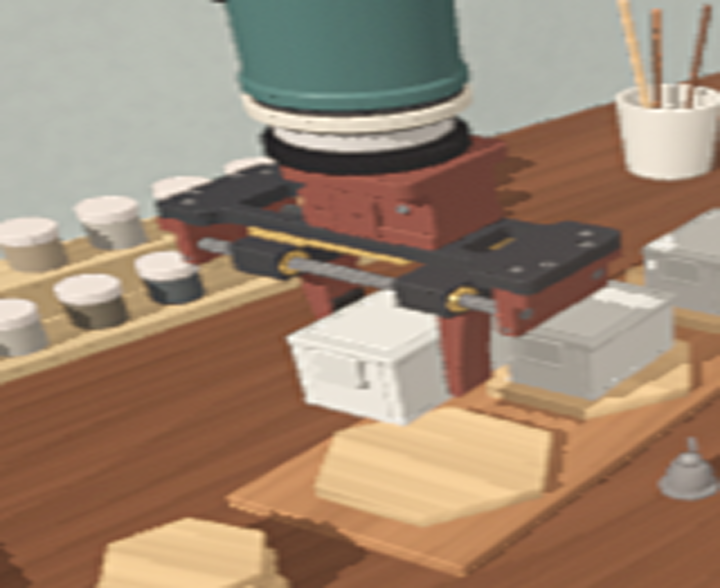

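Box A reads about -5.1 N against about -2 N for B and C, so it is clearly the heaviest. B and C were measured within about 3 mm of their tile centres. I set A back on its tile centre first, let go, and then re-grip for the final hold.

```bash
python3 -m inch '{"travel":[[-0.5,-0.5,3],[-1,-1.5,10],[-1.5,-2.5,22],[-2,-3.5,36],[-2,-3.5,49],[-2,-3.5,60],[-2,-3.5,67],[-2,-3.5,71],[-2,-3.5,73],[-2,-3.5,74.5],[-2,-3.5,75],[-2,-3.5,75.5],[-2,-3.5,75.5],[-2,-3.5,75.5]],"angular":[[0,0,0],[0,0,0],[0,0,0],[0,0,0],[0,0,0],[0,0,0],[0,0,0],[0,0,0],[0,0,0],[0,0,0],[0,0,0],[0,0,0],[0,0,0],[0,0,0]],"hand":[40,40,40,40,40,40,40,40,40,40,40,40,40,40]}'
```

```text
clock: 23.35
eef_pos: [570.8, 103.8, 36.5]
tool_rot: [[-0.196, 0.981, 0.001], [0.981, 0.196, 0.0], [-0.0, 0.001, -1.0]]
force: [-1.1, -0.8, 0.8]
finger_gap: 51.9
```

```bash
python3 -m inch '{"travel":[[0,0,0],[0,0,0],[0,0,0],[0,0,0],[0,0,0],[0,0,0],[0,0,0],[0,0,0],[0,0,0],[0,0,0],[0,0,0],[0,0,0]],"angular":[[0,0,0],[0,0,0],[0,0,0],[0,0,0],[0,0,0],[0,0,0],[0,0,0],[0,0,0],[0,0,0],[0,0,0],[0,0,0],[0,0,0]],"hand":[55,60,65,70,75,75,75,75,75,75,75,75]}'
python3 - <<'E'
from workcell import arm
import cv2,numpy as np
b=arm.camera("side")["img"];s=arm.state()
print(s["clock"],s["eef_pos"],s["force"])
cv2.imwrite("pics/side11.png",cv2.resize(b[100:290,170:330],None,fx=4.5,fy=3.1,interpolation=cv2.INTER_CUBIC))
E
```

```text
clock: 24.55
eef_pos: [570.4, 103.7, 35.9]
tool_rot: [[-0.196, 0.981, -0.0], [0.981, 0.196, 0.0], [0.0, -0.0, -1.0]]
force: [0.1, -0.2, -0.3]
finger_gap: 75.2
24.6 [570.34880059 103.74561966  35.87606072] [ 0.90914862 -0.85286823 -0.43530076]
```

View pics/side11.png

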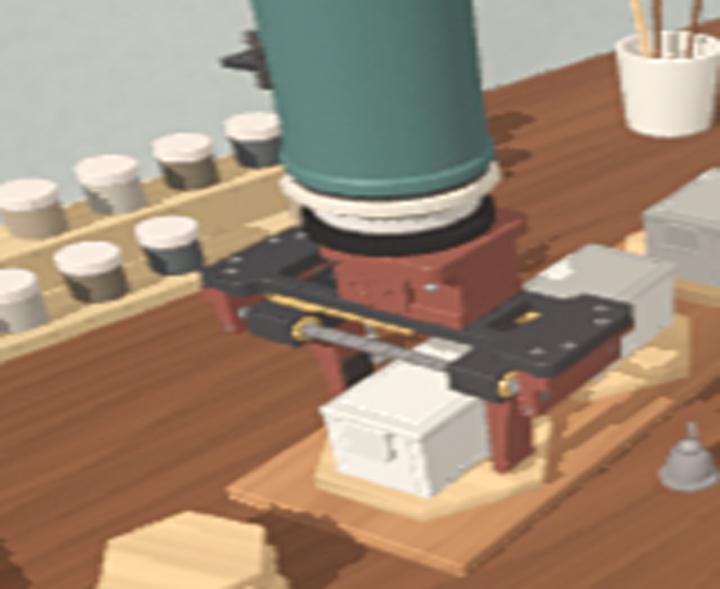

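Box A stands upright on its tile and is released. Now I grip it again and lift it 155 mm.

```bash
python3 -m inch '{"travel":[[0,0,0],[0,0,0],[0,0,0],[0,0,0],[0,0,0],[0,0,0],[0,0,0],[0,0,0],[0,0,0],[0,0,0]],"angular":[[0,0,0],[0,0,0],[0,0,0],[0,0,0],[0,0,0],[0,0,0],[0,0,0],[0,0,0],[0,0,0],[0,0,0]],"hand":[40,40,40,40,40,40,40,40,40,40]}' 40
```

```text
clock: 25.6
eef_pos: [570.6, 103.7, 35.9]
tool_rot: [[-0.196, 0.981, 0.0], [0.981, 0.196, 0.0], [0.0, 0.0, -1.0]]
force: [1.7, -0.2, -1.0]
finger_gap: 51.6
```

```bash
python3 -m inch '{"travel":[[0,0,-3],[0,0,-10],[0,0,-22],[0,0,-37],[0,0,-54],[0,0,-72],[0,0,-90],[0,0,-107],[0,0,-122],[0,0,-135],[0,0,-145],[0,0,-151],[0,0,-154],[0,0,-155],[0,0,-155],[0,0,-155],[0,0,-155],[0,0,-155],[0,0,-155],[0,0,-155]],"angular":[[0,0,0],[0,0,0],[0,0,0],[0,0,0],[0,0,0],[0,0,0],[0,0,0],[0,0,0],[0,0,0],[0,0,0],[0,0,0],[0,0,0],[0,0,0],[0,0,0],[0,0,0],[0,0,0],[0,0,0],[0,0,0],[0,0,0],[0,0,0]],"hand":[40,40,40,40,40,40,40,40,40,40,40,40,40,40,40,40,40,40,40,40]}'
python3 -m inch '{"travel":[[0,0,0],[0,0,0],[0,0,0],[0,0,0],[0,0,0],[0,0,0],[0,0,0],[0,0,0],[0,0,0],[0,0,0]],"angular":[[0,0,0],[0,0,0],[0,0,0],[0,0,0],[0,0,0],[0,0,0],[0,0,0],[0,0,0],[0,0,0],[0,0,0]],"hand":[40,40,40,40,40,40,40,40,40,40]}'
python3 - <<'E'
from workcell import arm
import cv2,numpy as np
b=arm.camera("side")["img"];a=arm.camera("top")["img"];s=arm.state()
print(s["clock"],s["eef_pos"],s["force"],s["finger_gap"],np.round(s["joint_velocities"],2))
cv2.imwrite("pics/side12.png",cv2.resize(b[50:300,170:370],None,fx=4,fy=2.4,interpolation=cv2.INTER_CUBIC))
cv2.imwrite("pics/side12z.png",cv2.resize(b[70:220,190:310],None,fx=5,fy=4,interpolation=cv2.INTER_CUBIC))
cv2.imwrite("pics/top12.png",cv2.resize(a[120:260,170:440],None,fx=2.9,fy=2.9,interpolation=cv2.INTER_CUBIC))
E
```

```text
clock: 27.6
eef_pos: [570.4, 103.7, 190.8]
tool_rot: [[-0.196, 0.981, -0.0], [0.981, 0.196, 0.0], [0.0, -0.0, -1.0]]
force: [1.0, -0.5, -5.7]
finger_gap: 51.5
clock: 28.6
eef_pos: [570.4, 103.7, 190.9]
tool_rot: [[-0.196, 0.981, -0.0], [0.981, 0.196, 0.0], [0.0, -0.0, -1.0]]
force: [0.2, -0.6, -4.5]
finger_gap: 51.5
28.7 [570.36596384 103.70200783 190.89518181] [ 0.36751676 -0.02340417 -3.9246807 ] 51.923531145350445 [-0.04 -0.05  0.01 -0.09  0.05 -0.01]
```

View pics/side12.png

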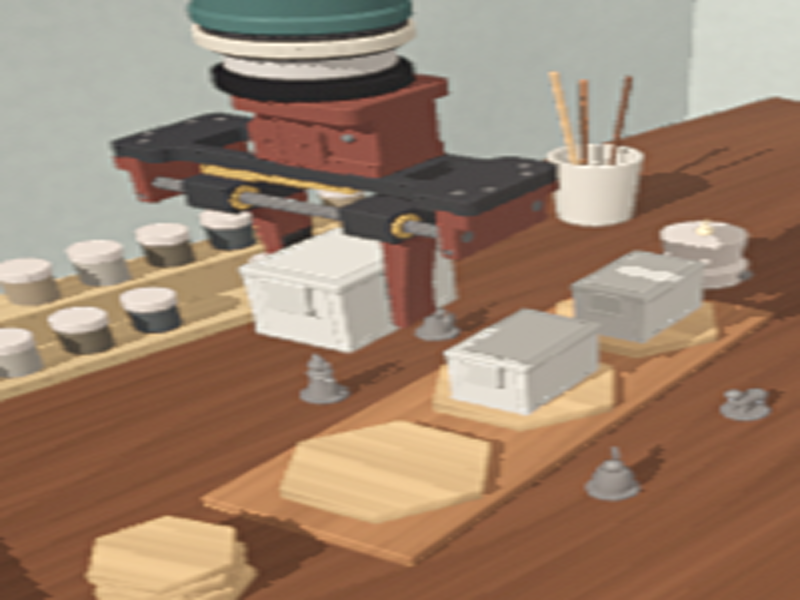

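View pics/side12z.png

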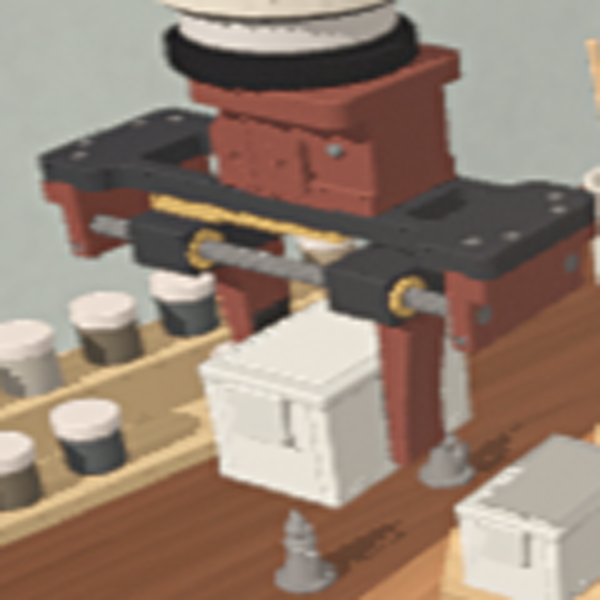

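View pics/top12.png

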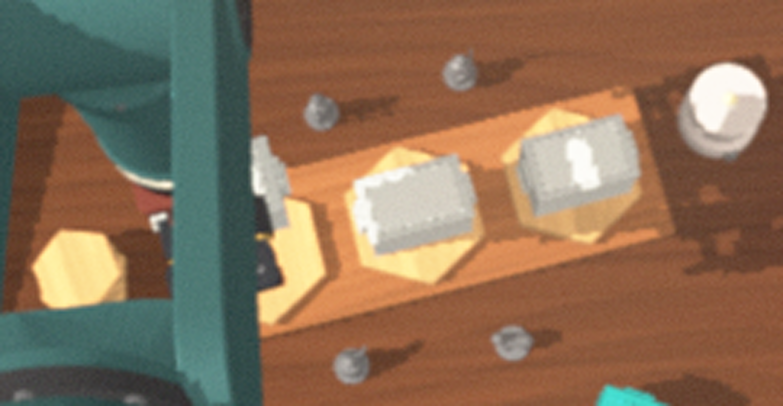

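Box A is held clear, B and C stand on their tiles, and the miniatures, stack and tea light are undisturbed. I check level by comparing the visible corners with a level-box model.

```bash
python3 - <<'E'
from h import *
import pickle
S=pickle.load(open("cal.pkl","rb"))["side"]
w=np.radians(11.3);c,s=np.cos(w),np.sin(w)
im=cv2.imread("pics/side12z.png")
def px(l,z):
    lx,ly=l; p=proj(S,[[570.4+c*lx-s*ly,103.7+s*lx+c*ly,z]])[0]
    return tuple(np.round((p+.5-[190,70])*[5,4]-.5).astype(int))
zt=77+155-0.3
top=[(26,41),(26,-41),(-26,-41),(-26,41)];bot=[(25,40),(25,-40),(-25,-40),(-25,40)]
cv2.polylines(im,[np.array([px(l,zt) for l in top])],True,(0,0,255),1)
cv2.polylines(im,[np.array([px(l,zt-55) for l in bot])],True,(255,0,0),1)
for a,b in zip(top,bot): cv2.line(im,px(a,zt),px(b,zt-55),(0,200,0),1)
cv2.imwrite("pics/side12ov.png",im)
E
```

```text
(no output)
```

View pics/side12ov.png

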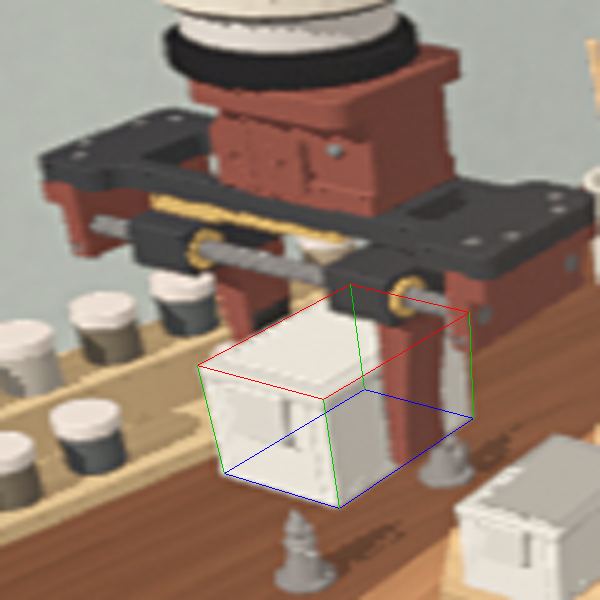

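```bash
python3 - <<'E'
import cv2
a=cv2.imread("pics/side12z.png");b=cv2.imread("pics/side12ov.png")
for n,i in(("za",a),("zb",b)):
    cv2.imwrite(f"pics/{n}.png",cv2.resize(i[270:520,180:490],None,fx=2,fy=2.4,interpolation=cv2.INTER_CUBIC))
E
```

```text
(no output)
```

View pics/za.png

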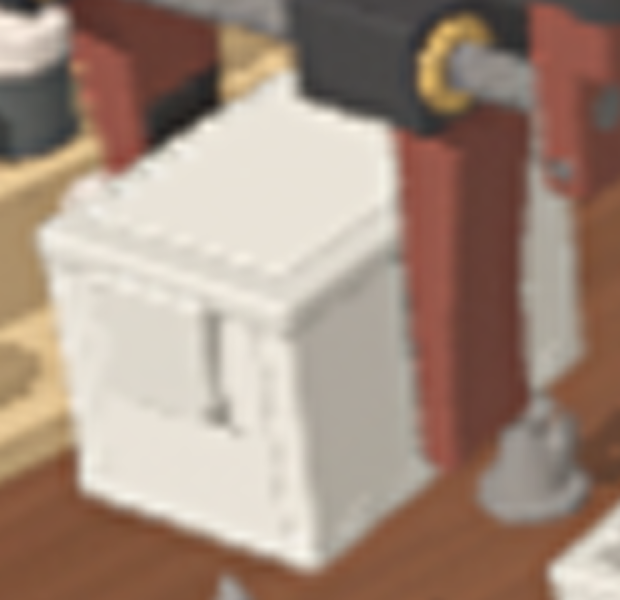

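View pics/zb.png

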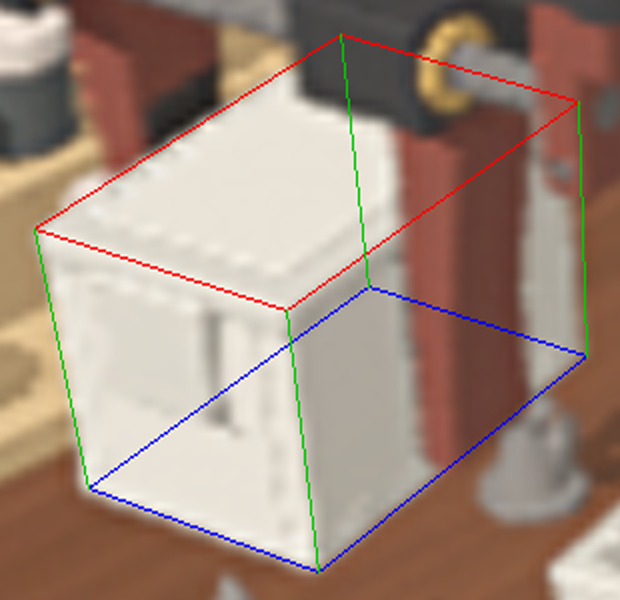

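The level-box outline fits every visible corner to within about a pixel, so I'm handing the job in.

```bash
python3 - <<'E'
from workcell import arm
print(arm.job_done()); s=arm.state(); print(s["clock"],s["eef_pos"],s["force"],s["finger_gap"])
E
```

```text
the job is handed in; nothing more can be done
None
the job is handed in; nothing more can be done
```

I lifted the boxes in the order C (nearest the tea light), B, A. Each went 75 mm up, was held for over a second, and was set back upright in the middle of its own tile. Box A pulled about 5 N on the wrist, against about 2 N for B and C, so it holds the castings. I re-gripped A at 40 N, raised it 155 mm and handed in at about 28.7 s while still holding it.

My last checks:
- **Held box:** A was steady in the grip with the arm still. A level-box outline fitted its visible corners in the side view to about 1 pixel, so it is level to roughly a degree.
- **Other boxes:** after placing, B and C measured within about 3 mm of their tile centres and stood upright. I did not re-measure where A landed when I set it back. The side view showed it upright on its tile, with the gripper within 1 mm of the tile centre.
- **Bystanders:** the miniatures, tile stack and tea light were where they started in the final pictures. I left the pink and turquoise boxes alone.

Two readings differed from what I expected:
- **Grip point:** the jaws stopped at 51.7 mm, on the lid band (52 mm) rather than the 50 mm sides, because the pads are longer than I assumed. I saw no slip.
- **Weight readings:** they varied by about ±1 N, so B and C can't be told apart, but A is clearly the heaviest.

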